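# Click the glue pot's dial round to the red dot

## Task

The glue pot with the orange dial is turned down too low for gluing the prop pears. Put a fingertip on the knurled orange dial and rub it round clockwise by friction until it clicks into the setting at the red dot and stays there, then take the hand away. Do not pinch the dial, and leave the teal dial, the pear, the paint pot and the brush as they are.

Things in the scene. Friction and masses are not known exactly. Their poses are not given: they have to be found in the camera images.
- glue_pot: Fixed melter: grey box 250 (x) x 160 (y) mm, deck 60 mm up; origin: centre of its underside. Orange dial's upright axis 65 mm from the centre towards -x (the front); lidded pot, radius 52, 68 mm towards +x, ends 117 mm up. On the deck 53 mm from the dial's axis are painted dots, clockwise from above: white, white, larger red, white.
- orange_dial_top (a point): Centre of the orange dial's flat top face, on its upright turning axis, 84 mm above the table. The dial is a disc of radius 44 and height 24 mm with an upright knurled rim, too wide for many grippers. The top is free, with a painted white pointer line (not raised) from near the centre outwards.
- orange_dial (a joint): Dial angle, rad, clockwise from above. Detents: 0, 0.6 (white dots), 1.2 (red dot), 1.8 (white); pointer at the dot. Ridges 0.3, 0.9, 1.5; past one the dial pulls itself on, else back. Needs up to 0.06 N m: a fingertip pressed on the top 30 mm off the axis at 6 to 15 N, moving round the axis, carries it. Stops -0.12, 1.92. Starts resting at 0 or 0.6, rarely on the ridge between.
- wax_pot: A second melter of the same shape as the glue pot, but with a teal dial; it must be left alone. Which of the two stands to the left varies. Origin at the centre of its underside.
- teal_dial_top (a point): Centre of the top face of the teal dial (same sizes as the orange one).
- teal_dial (a joint): Angle of the teal dial in rad, near 0 at the start; leave it there.
- pear: Loose orange prop pear standing upright on the table just in front of the glue pot; 62 mm wide, 88 mm high, origin at the centre of its underside.
- paint_pot: Loose closed white paint pot with a yellow lid, standing just in front of the wax pot; 64 mm wide, 70 mm high, origin at the centre of its underside.
- brush: Loose paint brush lying on the table beside the pots; origin at its underside, its x along the handle towards the bristles.
Not all that is in view belongs to the job. Several things look just like the paint_pot: the one meant starts farthest from the robot's base.

How it is judged:
At the end, for the whole second after the job is handed in: The orange dial rests in the red-dot detent, at 1.2 rad within 0.11 rad, and is still; the teal dial is still at its first dot (below 0.15 rad); the pear and the paint pot stand upright within 20 mm of where they were, and the brush lies within 30 mm (value of joint orange_dial between 1.09 and 1.31 rad and velocity of joint orange_dial between -0.1 and 0.1 rad/s and value of joint teal_dial below 0.15 rad and distance of each of pear, paint_pot from where it was at the start of the episode below 0.02 m and angle between each of pear, paint_pot's own z axis and vertical below 0.2 rad and distance of brush from where it was at the start of the episode below 0.03 m); the robot touches nothing.
It fails at once if the orange dial is taken between the fingers (the grasp point comes within 30 mm of its axis, lower than 10 mm above its top) instead of being rubbed (horizontal distance between the grasp point and orange_dial_top below 0.03 m and z of the grasp point in the frame of orange_dial_top below 0.01 m).
It fails at once if the teal dial is turned (value of joint teal_dial above 0.3 rad).
It fails at once if the pear, the paint pot or the brush is lifted (height (world z) of any of pear, paint_pot above 0.02 m or height (world z) of brush above 0.03 m).
It also fails if it takes over 58 s, if anything falls off the work surface, if the arm or the gripper's body presses on something with over 40 N, if the wrist force passes 120 N, or if a joint passes its speed limit or range.

## Robot

A 6-joint arm with a two-finger parallel gripper is mounted at the origin on the work surface. World frame = base frame: x ahead of the robot, y to its left, z up, the work surface at z = 0. Lengths are in m, angles in rad, forces in N, time in s.
With the tool pointing down it reaches from about 0.3 to 0.775 m from the base axis. Payload 14.6 kg.
Tool frame: the origin (TCP) lies between the finger pads; the fingertips stand 17 mm ahead of it and the grasp point (between the pads) lies 2 mm behind it; z points along the fingers, y is the line along which they close (so a half turn about z gives the same grasp; the last joint's range is limited). The gripper opens to 94 mm and grips with 3 to 60 N. Pads are 16 mm wide; open, the fingers measure 119 mm over their backs; the gripper's body (75 mm by 177 mm) begins 78 mm behind the grasp point.
Start: joints at [1.158, 0.3, 1.521, -0, 1.321, -0.067], TCP at [0.186, 0.517, 0.201] pointing down, gripper open.
Joint ranges: [-3.03, 3.03], [-0.79, 2.21], [0.23, 2.52], [-1.04, 4.18], [0, 3.07], [-2.55, 2.55]. Speed limits (rad/s): [2.22, 2.22, 2.57, 3.14, 3.14, 3.14].

## Interface

Orientations are given as [roll, pitch, yaw] about the fixed x, y, z axes, in that order (R = Rz(yaw) Ry(pitch) Rx(roll)).
In Python, from bench import ctrl, vision gives the robot as it stands. The module is installed in compiled form; this text tells all that it offers. Calls block until the motion is done:
- ctrl.goto(position, orientation): joint-space move of the TCP to a pose.
- ctrl.servo_line(position, attitude=None, max_speed=0.15, until_force=None): straight line of the TCP; attitude=None keeps the orientation; max_speed is the mean speed in m/s. With until_force (N) it stops when the force on the tool has changed by that much, and returns True; else False.
- ctrl.set_joints(angles): joint-space move.
- ctrl.set_gripper(opening): opening from 0.0 (shut) to 1.0 (fully open); the grip force is fixed at half the most; returns when the fingers have stopped.
- ctrl.sleep(seconds).
- ctrl.solve_ik(position, orientation): joint angles nearest the present ones, or None.
- ctrl.sense(): the state.
- vision.capture(name): name is "side" or "top"; returns a dict with "pixels" (480x640x3 uint8, red, green, blue), "depth" (480x640 float32, m along the optical axis (not along the pixel's ray), 0 where there is no reading), "mtx" (3x3 intrinsics, pixels), "dist" ([k1, k2, p1, p2, k3] as OpenCV has them; the pictures are not rectified), "world_to_cam" (4x4, takes a point from world to camera coordinates). Camera axes: x right, y down, z forward; pixel columns grow to the right and rows downward; lengths in m; the calibration is good to about 2 mm. A picture is of the moment at which its call begins.
A pose or a line that the arm cannot do raises ctrl.PlanningError and nothing moves.
- ctrl.hand_in(): hands the job in; it is judged then, once.
The state is a dict: "time": time; "joint_pos": joint angles; "qvel": joint speeds; "effort": joint torques, N m; "tcp_pos": TCP position; "tcp_rot": TCP orientation; "force": force on the tool from outside, world axes, zero at the start; "moment": the same for the moment, N m; "grip_width": opening from 0.0 (shut) to 1.0 (fully open); "finger_force": force on a finger pad.
Only numpy, scipy, OpenCV 4.12 (cv2) and the standard library are available. Lean on these libraries where they do the work, as an engineer would, in place of code of your own. Each camera call takes 0.05 s, during which the arm holds its last target. There are 200 camera calls.

## Working session

There is one attempt and no reset: what is moved stays moved. The work goes in short steps, each a Python script; the robot and the scene stay as the last script left them, time stands still between calls to the robot, and variables do not carry over. Pictures are saved under pics/ and viewed, at most 10 in all, crops included, and the job is handed in when it is done.

```bash
mkdir -p pics; cat > h.py <<'E'
import numpy as np, cv2
from bench import ctrl, vision
def snap(n,f):
    c=vision.capture(n); cv2.imwrite(f'pics/{f}.png',c["pixels"][:,:,::-1]); np.savez(f'pics/{f}.npz',**{k:c[k] for k in c}); return c
def world(c,u,v,z=None):
    p=cv2.undistortPoints(np.array([[[u,v]]],float),c["mtx"],np.array(c["dist"],float))[0,0]
    T=np.linalg.inv(c["world_to_cam"]); r=np.array([p[0],p[1],1.])
    if z is None: s=c["depth"][int(v),int(u)]
    else: s=(z-T[2,3])/(T[:3,:3]@r)[2]
    return T[:3,:3]@(r*s)+T[:3,3]
E
python3 - <<'E'
from h import *
snap("top","t0");snap("side","s0");print(ctrl.sense())
E
```

```text
{'time': 0.1, 'joint_pos': array([ 1.15839943e+00,  3.00400119e-01,  1.52153010e+00,  1.21203146e-05,
        1.32071743e+00, -6.66066572e-02]), 'qvel': array([-1.77591146e-03, -2.27653719e-04, -3.63718580e-03,  6.15104289e-05,
       -1.56136326e-03,  2.90425894e-03]), 'effort': array([ 2.93431374e-03, -5.32641256e+01, -3.53280759e+01,  7.10352603e-02,
        2.34626234e-02, -2.35839252e-05]), 'tcp_pos': array([0.18632003, 0.51721403, 0.20064684]), 'tcp_rot': array([-3.14054078e+00, -8.19318433e-05,  2.79579936e+00]), 'force': array([0.17153087, 0.71654693, 0.30474719]), 'moment': array([-0.05708372, -0.00179878, -0.03838301]), 'finger_force': 0.0, 'grip_width': 1.0014587317411434}
```

View pics/t0.png

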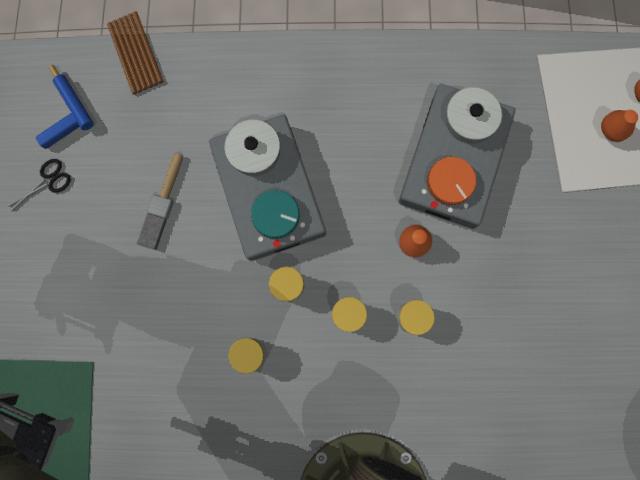

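View pics/s0.png

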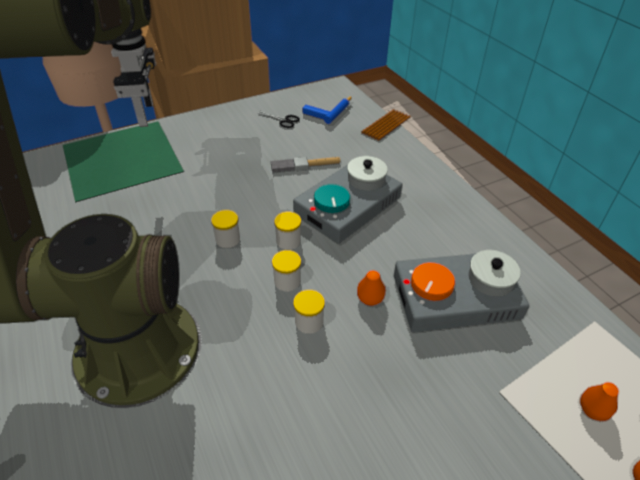

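```bash
python3 - <<'E'
from h import *
c=dict(np.load('pics/t0.npz'))
im=cv2.imread('pics/t0.png')[135:255,380:540]
cv2.imwrite('pics/c0.png',cv2.resize(im,None,fx=5,fy=5,interpolation=cv2.INTER_CUBIC))
hsv=cv2.cvtColor(c["pixels"],cv2.COLOR_RGB2HSV)
m=((hsv[...,0]<15)&(hsv[...,1]>180)&(hsv[...,2]>120)).astype(np.uint8); m[:,:]*=1
n,l,st,ce=cv2.connectedComponentsWithStats(m)
for i in range(1,n):
    if st[i,4]>150: print(st[i],ce[i],world(c,*ce[i]),world(c,*ce[i],.084))
E
```

```text
[604 111  34  24 441] [618.16326531 120.69160998] [ 0.71439255 -0.50107577  0.06917324] [ 0.70852806 -0.49275814  0.084     ]
[ 428  158   48   45 1432] [451.43645251 178.68645251] [ 0.59265322 -0.16464101  0.08092665] [ 0.59181007 -0.16396614  0.084     ]
[400 227  27  27 383] [411.53524804 238.98694517] [ 0.48009931 -0.08844259  0.07507722] [ 0.47869939 -0.08719453  0.084     ]
```

View pics/c0.png

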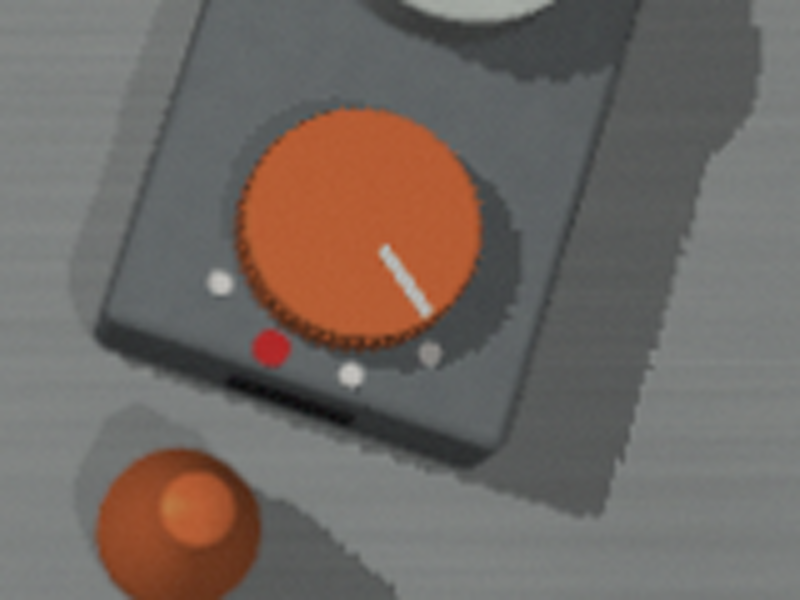

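The crop shows the orange dial's top centred at about (452,180) with its pointer running to about (466,198). The dots are white (466,206), white (450,210), red (434,205) and white (424,191), so the pointer is at the first dot. The pear is at (416,240). Of the yellow-lidded pots (286,284), (350,314), (417,317) and (245,356), the one at (286,284) is the paint pot, as it is farthest from the base. I will leave all four alone.

```bash
cat >> h.py <<'E'
def ang(a,C): return np.arctan2(a[1]-C[1],a[0]-C[0])
E
python3 - <<'E'
from h import *
c=dict(np.load('pics/t0.npz'))
f=lambda u,v,z:world(c,380+u/5-.4,135+v/5-.4,z)
C=f(361.5,225,.084);print(C)
print('r',[np.linalg.norm(f(u,v,.084)-C) for u,v in((242,225),(481,225),(361,108))])
for u,v in((430,354),(351,375),(271,348),(220,283)):
    d=f(u,v,.06);print(np.linalg.norm((d-C)[:2]),ang(d,C))
p,q=f(430,315,.084),f(383,248,.084)
print('ptr',ang(p,C),ang(p,q))
print(np.hypot(*C[:2]))
s=ctrl.sense();print(s['tcp_rot'])
print(ctrl.solve_ik([C[0],C[1],.2],[np.pi,0,ang(C,[0,0])+np.pi/2]), ctrl.solve_ik([C[0],C[1],.2],[np.pi,0,-.3]))
E
```

```text
[ 0.59006308 -0.16476413  0.084     ]
r [np.float64(0.04443582087763268), np.float64(0.044592578045378285), np.float64(0.04515141259783334)]
0.05259751256851051 -2.5478951731067188
0.05169367962002982 3.126248891269459
0.05144492568571522 2.5023554627245663
0.05183119783827825 1.8869889996192997
ptr -2.527136199276787 -2.5670070667126645
0.6126350108408439
[-3.14054078e+00 -8.19318433e-05  2.79579936e+00]
[-0.33207335  0.44165529  1.3309345   0.          1.36900286 -0.05977753] [-3.32073353e-01  4.41655295e-01  1.33093450e+00 -4.44089210e-16
  1.36900286e+00  1.53872297e+00]
```

```bash
cat >> h.py <<'E'
C=np.array([.5905,-.1648,.084]); R=.030
def pose(phi,z): return [C[0]+R*np.cos(phi),C[1]+R*np.sin(phi),z],[np.pi,0,phi+np.pi]
def fz(): return np.mean([(ctrl.sleep(.02),ctrl.sense()['force'][2])[1] for _ in range(3)])
def rub(phi,total,n,F=10.):
    p,o=pose(phi,.125); ctrl.servo_line(p,o,.1); b=fz()
    hit=ctrl.servo_line(pose(phi,.093)[0],None,.015,until_force=5)
    z=ctrl.sense()['tcp_pos'][2]; print('contact',hit,z,fz()-b,b)
    if not hit: return
    for k in range(40):
        f=fz()-b
        if f>F-2: break
        z-=.0003; ctrl.servo_line(pose(phi,z)[0],None,.01)
    print('pressed',z,f,ctrl.sense()['tcp_pos'][2],ctrl.sense()['time'])
    for i in range(1,n+1):
        a=phi-total*i/n
        z+=float(np.clip((f-F)*.0001,-.0004,.0006))
        p,o=pose(a,z); ctrl.servo_line(p,o,.03)
        s=ctrl.sense(); f=fz()-b
        print(i,round(z,4),s['tcp_pos'].round(4),s['force'].round(1),round(f,1))
        if f>25 : print('too hard');break
    p,_=pose(a,.15); ctrl.servo_line(p,None,.08); print(ctrl.sense()['time'])
E
python3 - <<'E'
from h import *
ctrl.set_gripper(0.)
p=ctrl.sense()['tcp_pos'];ctrl.servo_line([p[0],p[1],.28])
q,o=pose(-.8,.22); ctrl.goto(q,o); print(ctrl.sense()['time'],ctrl.sense()['tcp_pos'])
rub(-.8,1.15,10)
E
```

```text
5.0917 [ 0.6116201  -0.18557951  0.22014837]
contact False 0.09305791346888186 0.14901110818536242 0.027775638912781786
```

```bash
python3 - <<'E'
from h import *
print(ctrl.sense())
snap("side","s1")
i=cv2.imread('pics/s1.png')[190:340,350:550]
cv2.imwrite('pics/s1c.png',cv2.resize(i,None,fx=4,fy=4,interpolation=cv2.INTER_CUBIC))
snap("top","t1")
E
```

```text
{'time': 8.575, 'joint_pos': array([-3.53107098e-01,  5.95462650e-01,  1.35643680e+00,  1.80364654e-05,
        1.18963263e+00, -1.12392455e+00]), 'qvel': array([-9.93869905e-05, -2.11806717e-04, -1.62999611e-04,  1.66388612e-03,
       -1.77940645e-03,  2.04482492e-03]), 'effort': array([ 2.40957970e-04, -6.72181392e+01, -3.32939816e+01,  1.64032640e-02,
        7.43486057e-02,  7.96902759e-05]), 'tcp_pos': array([ 0.61141615, -0.18632812,  0.09304468]), 'tcp_rot': array([3.14155138e+00, 4.73843904e-05, 2.34160706e+00]), 'force': array([0.5556733 , 0.07884577, 0.81552215]), 'moment': array([-0.06223247,  0.00661065, -0.03201826]), 'finger_force': 0.0, 'grip_width': 0.006390089083329649}
```

View pics/s1c.png

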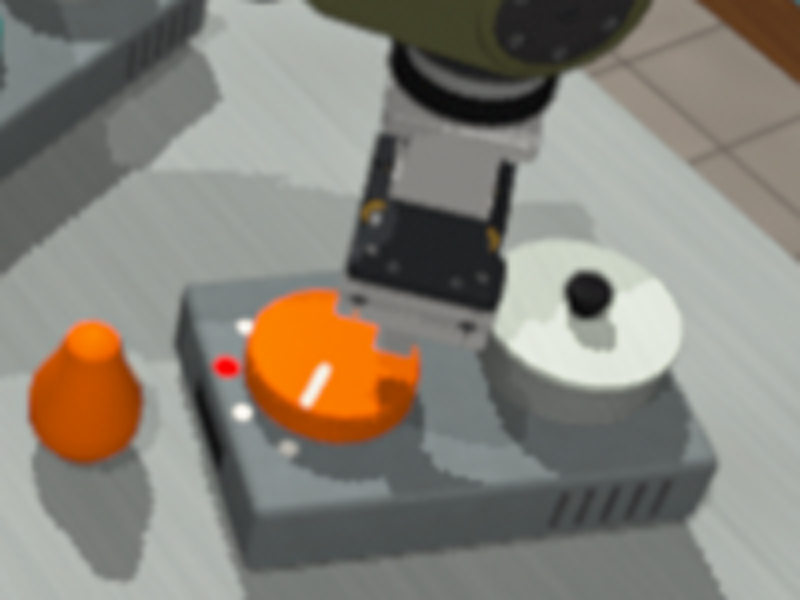

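The crop shows the hand above the far-right part of the orange dial. The fingertips end near (380,345) and look clear of the top face. The pointer is still at the first dot. I'll check the tip height from depth.

```bash
python3 - <<'E'
from h import *
t=ctrl.sense()['tcp_pos']
for n in('s1','t1'):
    c=dict(np.load(f'pics/{n}.npz')); d=c['depth']; v,u=np.nonzero(d>0)
    p=cv2.undistortPoints(np.stack([u,v],-1)[:,None].astype(float),c['mtx'],c['dist'])[:,0]
    T=np.linalg.inv(c['world_to_cam']); P=(np.c_[p,np.ones(len(p))]*d[v,u][:,None])@T[:3,:3].T+T[:3,3]
    col=c['pixels'][v,u].astype(int); gray=np.ptp(col,1)<40
    k=(np.hypot(*(P-t)[:,:2].T)<.06)
    # in tool-plane: radial(phi) and tangential
    e=np.array([np.cos(-.8),np.sin(-.8)]); g=np.array([-e[1],e[0]])
    for lo in np.arange(.07,.16,.006):
        m=k&gray&(P[:,2]>=lo)&(P[:,2]<lo+.006)
        if m.sum(): q=(P[m]-t)[:,:2]; print(n,round(lo,3),m.sum(),'rad',(q@e).min().round(3),(q@e).max().round(3),'tan',(q@g).min().round(3),(q@g).max().round(3))
    m=k&~gray&(P[:,2]>.07)&(P[:,2]<.1); print('dial z',np.median(P[m,2]) if m.sum() else None)
E
```

```text
s1 0.07 1 rad 0.051 0.051 tan 0.031 0.031
s1 0.076 1 rad 0.049 0.049 tan 0.035 0.035
s1 0.082 16 rad -0.036 0.052 tan -0.039 0.032
s1 0.088 2 rad 0.05 0.052 tan 0.027 0.032
s1 0.094 7 rad 0.048 0.055 tan 0.022 0.031
s1 0.1 1 rad 0.052 0.052 tan 0.027 0.027
s1 0.106 7 rad -0.006 0.006 tan -0.015 -0.012
s1 0.112 18 rad -0.008 0.009 tan -0.014 -0.008
s1 0.118 17 rad -0.008 0.008 tan -0.015 -0.01
s1 0.124 5 rad -0.009 0.008 tan -0.014 -0.012
dial z 0.08465596404207743
t1 0.076 1 rad -0.02 -0.02 tan 0.044 0.044
dial z 0.0832758324348542
```

```bash
python3 - <<'E'
from h import *
c=dict(np.load('pics/s1.npz')); t=ctrl.sense()['tcp_pos']; W=c['world_to_cam']
for dz in(-.017,0,.013,.03,.1):
    q=t+[0,0,dz]; print(dz,cv2.projectPoints(q[None],cv2.Rodrigues(W[:3,:3])[0],W[:3,3],c['mtx'],c['dist'])[0].ravel().round(1))
for u in (440,446,450):
  for v in range(262,282,2): print((u,v),c['pixels'][v,u],world(c,u,v).round(3))
i=cv2.imread('pics/s1.png')[250:290,410:470]
cv2.imwrite('pics/s1d.png',cv2.resize(i,None,fx=12,fy=12,interpolation=cv2.INTER_NEAREST))
E
```

```text
-0.017 [445.5 283.3]
0 [447.1 278. ]
0.013 [448.3 273.8]
0.03 [450.  268.2]
0.1 [457.1 243.7]
(440, 262) [124 122 119] [ 0.53  -0.231  0.224]
(440, 264) [80 80 79] [ 0.537 -0.226  0.211]
(440, 266) [107 105 103] [ 0.539 -0.225  0.204]
(440, 268) [144 133 127] [ 0.538 -0.227  0.2  ]
(440, 270) [224 127  88] [ 0.617 -0.157  0.086]
(440, 272) [250 121   0] [ 0.612 -0.163  0.087]
(440, 274) [250 120   0] [ 0.612 -0.165  0.083]
(440, 276) [250 121   0] [ 0.607 -0.17   0.084]
(440, 278) [250 120   0] [ 0.605 -0.173  0.083]
(440, 280) [250 121   0] [ 0.6   -0.179  0.085]
(446, 262) [98 97 95] [ 0.539 -0.236  0.224]
(446, 264) [129 127 125] [ 0.538 -0.239  0.223]
(446, 266) [122 121 118] [ 0.545 -0.233  0.208]
(446, 268) [131 130 127] [ 0.544 -0.235  0.206]
(446, 270) [133 132 129] [ 0.544 -0.237  0.202]
(446, 272) [126 126 123] [ 0.597 -0.192  0.124]
(446, 274) [124 123 120] [ 0.597 -0.193  0.119]
(446, 276) [127 124 120] [ 0.6   -0.192  0.111]
(446, 278) [215 112  62] [ 0.616 -0.18   0.084]
(446, 280) [236 103   0] [ 0.611 -0.185  0.086]
(450, 262) [55 56 55] [ 0.542 -0.242  0.229]
(450, 264) [126 125 122] [ 0.543 -0.243  0.224]
(450, 266) [126 126 122] [ 0.549 -0.239  0.212]
(450, 268) [130 129 125] [ 0.552 -0.238  0.204]
(450, 270) [135 133 130] [ 0.551 -0.24   0.201]
(450, 272) [131 130 127] [ 0.55  -0.242  0.198]
(450, 274) [121 119 117] [ 0.604 -0.197  0.12 ]
(450, 276) [119 119 117] [ 0.605 -0.197  0.113]
(450, 278) [157 117 100] [ 0.605 -0.199  0.109]
(450, 280) [233 104   0] [ 0.619 -0.189  0.085]
```

View pics/s1d.png

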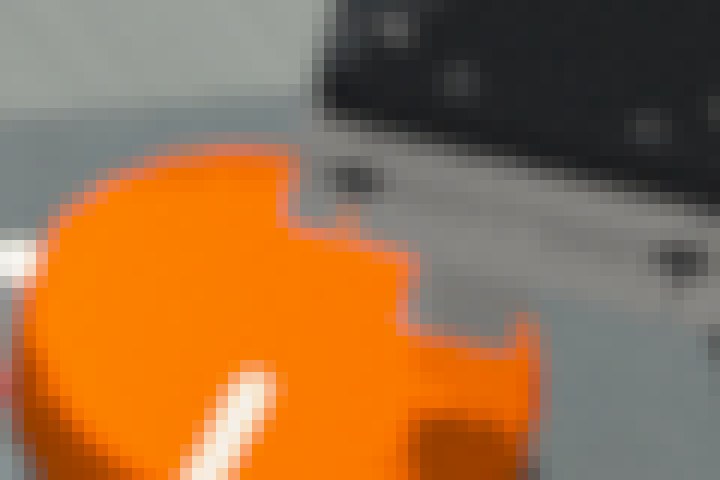

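The side camera shows the fingertips about 107 mm up, 23 mm above the dial. They are about 30 mm higher than the reported TCP implies, although the dial's height measures correctly at 84 to 85 mm. I'll descend further by force. A 34 mm radius keeps the grasp point outside the 30 mm pinch zone either way.

```bash
sed -i 's/R=.030/R=.034/; s/pose(phi,.093)/pose(phi,.055)/' h.py
python3 - <<'E'
from h import *
p=ctrl.sense()['tcp_pos']; ctrl.servo_line([p[0],p[1],.125])
rub(-.8,1.15,10)
snap("top","t2");c=snap("side","s2")
E
```

```text
contact True 0.07995132975046376 5.8275680020073946 0.08133922940231804
pressed 0.07905132975046378 9.315054039133235 0.0798817515650592 13.1417
1 0.079 [ 0.6116 -0.1916  0.0799] [-1.4  2.8 10.1] 9.8
2 0.079 [ 0.6085 -0.1936  0.0799] [0.1 2.8 8.8] 8.8
3 0.0788 [ 0.605  -0.1954  0.0799] [-1.8  5.1 10.7] 10.8
4 0.0789 [ 0.6012 -0.1968  0.0799] [-1.5  4.  10.5] 10.4
5 0.079 [ 0.5976 -0.1976  0.0799] [-0.1  4.2  9.1] 9.6
6 0.0789 [ 0.594  -0.198   0.0799] [1.9 5.2 9.5] 9.1
7 0.0788 [ 0.5902 -0.198   0.0799] [ 1.9  6.9 10. ] 10.2
8 0.0789 [ 0.5862 -0.1977  0.0799] [ 1.4  6.1 10.7] 10.4
9 0.0789 [ 0.5823 -0.1969  0.0799] [1.9 6.8 9.7] 9.9
10 0.0789 [ 0.5788 -0.1957  0.0799] [3.1 5.1 9.3] 9.3
17.5167
```

```bash
python3 - <<'E'
from h import *
a=cv2.imread('pics/t2.png')[125:255,380:540]; b=cv2.imread('pics/s2.png')[190:340,350:550]
cv2.imwrite('pics/v2.png',np.hstack([cv2.resize(a,(400,325)),cv2.resize(b,(400,325))]))
E
```

```text
(no output)
```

View pics/v2.png

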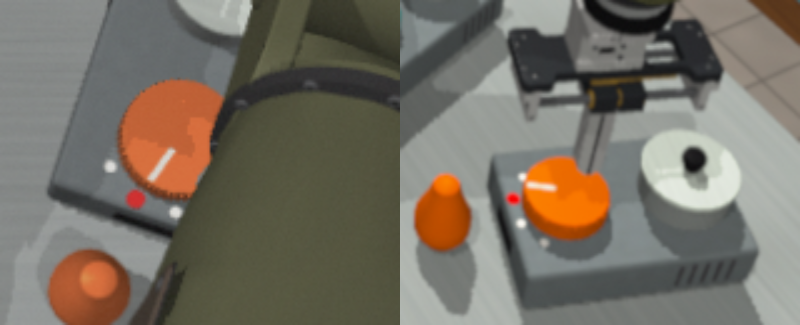

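The left half shows the pointer running from (172,150) to (150,178), towards the red dot at (135,200). The hand is lifted clear. I'll withdraw it and measure the angle.

```bash
python3 - <<'E'
from h import *
p=ctrl.sense()['tcp_pos']; ctrl.servo_line([p[0],p[1],.28])
ctrl.set_joints([1.158,.3,1.521,0,1.321,-.067])
c=snap("top","t3")
i=cv2.imread('pics/t3.png')[135:255,380:540]
cv2.imwrite('pics/c3.png',cv2.resize(i,None,fx=5,fy=5,interpolation=cv2.INTER_CUBIC))
i0=cv2.imread('pics/t0.png').astype(int);i3=cv2.imread('pics/t3.png').astype(int)
d=(abs(i3-i0).max(2)>40)
for n,(u,v) in dict(pear=(416,240),paint=(286,284),brush=(160,200),teal=(275,214)).items(): print(n,d[v-25:v+25,u-25:u+25].sum())
# pointer: white on the dial
px=c['pixels'].astype(int); yy,xx=np.mgrid[:480,:640]; m=(px[...,2]>120)&(np.hypot(xx-452,yy-180)<21)
P=np.array([world(c,u,v,.084) for v,u in zip(*np.nonzero(m))])
a=ang(P.mean(0),C); print(m.sum(),a,'dial',(-2.5479-a)%(2*np.pi), ctrl.sense()['time'])
E
```

```text
pear 0
paint 0
brush 0
teal 0
39 2.5110821073916116 dial 1.2242031997879748 21.5583
```

View pics/c3.png

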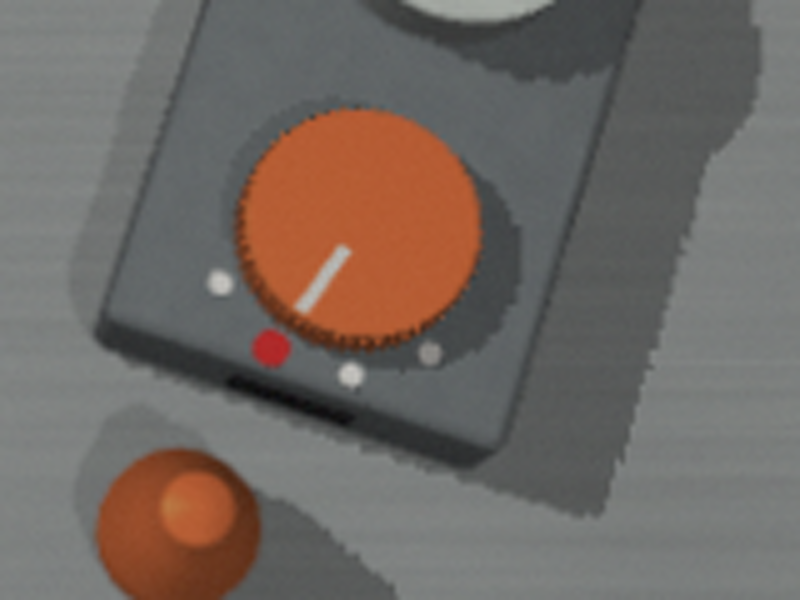

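The crop shows the pointer ending at (300,308), aimed at the red dot at (271,348), and the dial measures about 1.22 rad. Nothing else has moved.

```bash
python3 -c "
from bench import ctrl
print(ctrl.hand_in())"
```

```text
the job is handed in; nothing more can be done
None
```

I rubbed the orange dial round to the red dot (measured at about 1.22 rad), withdrew the hand, saw no change at the teal dial, pear, paint pot or brush, and handed the job in; no verdict was returned.

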